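# Switch on the hotplate under the saucepan

## Task

On the baking table stand two identical white hotplates, both switched off. Switch on the one that the lidded saucepan stands on by turning its black handle a quarter turn clockwise (seen from above) until it rests at its green on mark, then let go. Leave the other hotplate off and the saucepan where it stands.

Things in the scene. Friction and masses are not known exactly. Their poses are not given: they have to be found in the camera images.
- pan_switch (a joint): Handle of the white hotplate under the saucepan, rad: 0 = off (white pointer at a black dot, towards the plate), 1.571 = on (pointer at a green dot on the right as seen from the robot). Grows clockwise from above; hard stops at both ends. A snap action pushes it away from the middle: it resists with about 0.13 N m at first, snaps to on by itself past about 1.0, and stays at either end.
- pan_switch_grip (a point): Grip point of that handle, on its upright axis, turning with it: a black bar 64 mm long, 14 wide; x runs along it to the pointer end, z up. Bar top 12 mm above; a round skirt 52 mm wide has its top 26 mm below, the deck lies 38 mm below. The axis is 35 mm from the front edge and 160 mm from the plate centre of the box, 300 x 220 mm, deck 70 mm above the table.
- spare_switch (a joint): The identical handle of the other, identical hotplate, whose plate is empty; 0 = off, 1.571 = on. It must stay off. The hotplates may stand either way round, left or right, 0.34 to 0.54 m apart sideways.
- pan: Steel saucepan with a lid, 150 mm across, 0.6 to 1.1 kg, standing loose on its hotplate. Origin: centre of its underside, 76 mm above the table. Rim 63 mm and lid knob 83 mm above the origin. Its black stick handle lies along its x axis, roughly away from the robot, reaching 210 mm from the centre.

How it is judged:
By the outcome, as a careful person would: the job done as asked, in the order asked, and still so for the second after the job is handed in, with the robot touching nothing.
It also fails if it takes over 32 s, if anything falls off the work surface, if the arm or the gripper's body presses on something with over 40 N, if the wrist force passes 120 N, or if a joint passes its speed limit or range.

## Robot

A 6-joint arm with a two-finger parallel gripper is mounted at the origin on the work surface. World frame = base frame: x ahead of the robot, y to its left, z up, the work surface at z = 0. Lengths are in m, angles in rad, forces in N, time in s.
With the tool pointing down it reaches from about 0.35 to 0.725 m from the base axis. Payload 4.3 kg.
Tool frame: the origin (TCP) lies midway between the tips of the shut fingers; the grasp point (between the pads) lies 19 mm behind it (env.hold_point_z is the distance from the TCP to the grasp point, in m); z points along the fingers, y is the line along which they close (so a half turn about z gives the same grasp; the last joint's range is limited). The gripper opens to 85 mm and grips with 20 to 120 N. Pads are 22 mm wide; open, the fingers measure 114 mm over their backs; the gripper's body (76 mm by 85 mm) begins 54 mm behind the grasp point. The pads swing forward as they close: fully open they stand 13 mm farther back than shut.
Start: joints at [1.194, 0.377, 0.081, 1.274, 0, 1.46], TCP at [0.152, 0.555, 0.194] pointing down, gripper open.
Joint ranges: [-2.72, 2.72], [-0.84, 1.66], [-1.02, 1.22], [-1.77, 2.12], [-1.37, 1.28], [-3.14, 3.14]. Speed limits (rad/s): [2.57, 2.57, 3.14, 3.14, 3.14, 3.14].

## Interface

Orientations are given as a rotation vector (axis times angle).
In Python, from workcell import env gives the robot as it stands. The module is installed in compiled form; this text tells all that it offers. Calls block until the motion is done:
- env.move_ptp(position, orientation): joint-space move of the TCP to a pose.
- env.move_straight(position, orientation=None, rate=0.15, threshold=None): straight line of the TCP; orientation=None keeps the orientation; rate is the mean speed in m/s. With threshold (N) it stops when the force on the tool has changed by that much, and returns True; else False.
- env.move_j(angles): joint-space move.
- env.grip(opening, force=None): finger opening in m; force is the grip in N (None keeps the last); returns when the fingers have stopped.
- env.dwell(seconds).
- env.ik(position, orientation): joint angles nearest the present ones, or None.
- env.observe(): the state.
- env.grab_frame(name): name is "side" or "top"; returns a dict with "frame" (400x640x3 uint8, red, green, blue), "z_map" (400x640 float32, m along the optical axis (not along the pixel's ray), 0 where there is no reading), "camera_matrix" (3x3 intrinsics, pixels), "rvec" (rotation vector, rad) and "tvec" (3), from world to camera coordinates, as OpenCV has them. Camera axes: x right, y down, z forward; pixel columns grow to the right and rows downward; lengths in m; the calibration is good to about 2 mm. A picture is of the moment at which its call begins.
A pose or a line that the arm cannot do raises env.Unreachable and nothing moves.
- env.finish_job(): hands the job in; it is judged then, once.
The state is a dict: "time_s": time; "joint_positions": joint angles; "qd": joint speeds; "effort": joint torques, N m; "ee_pos": TCP position; "eef_rot": TCP orientation; "wrist_force": force on the tool from outside, world axes, zero at the start; "ft_torque": the same for the moment, N m; "gripper_width": finger opening in m; "finger_force": force on a finger pad.
Only numpy, scipy, OpenCV 4.12 (cv2) and the standard library are available. Lean on these libraries where they do the work, as an engineer would, in place of code of your own. Each camera call takes 0.05 s, during which the arm holds its last target. There are 200 camera calls.

## Working session

There is one attempt and no reset: what is moved stays moved. The work goes in short steps, each a Python script; the robot and the scene stay as the last script left them, time stands still between calls to the robot, and variables do not carry over. Pictures are saved under pics/ and viewed, at most 10 in all, crops included, and the job is handed in when it is done.

```bash
mkdir -p pics; python3 - <<'E'
from workcell import env
import cv2,numpy as np
for n in ("top","side"):
    d=env.grab_frame(n); cv2.imwrite(f"pics/{n}0.png",d["frame"][:,:,::-1]); np.savez(n+"0.npz",**d)
    R=cv2.Rodrigues(np.array(d["rvec"]))[0]; print(n,-R.T@np.ravel(d["tvec"]),R[2])
s=env.observe(); print(s["time_s"],s["ee_pos"],s["eef_rot"],s["gripper_width"],env.hold_point_z)
E
```

```text
top [ 0.49834625 -0.02615922  1.33279483] [ 0.04420156  0.01823453 -0.99885621]
side [0.38931761 0.64231316 0.55149014] [ 0.20067623 -0.81558138 -0.5427302 ]
0.1 [0.1513626  0.55403058 0.19315023] [-4.17820093e-01 -3.11328155e+00  2.87549911e-03] 0.08541328755001076 0.0187
```

View pics/top0.png

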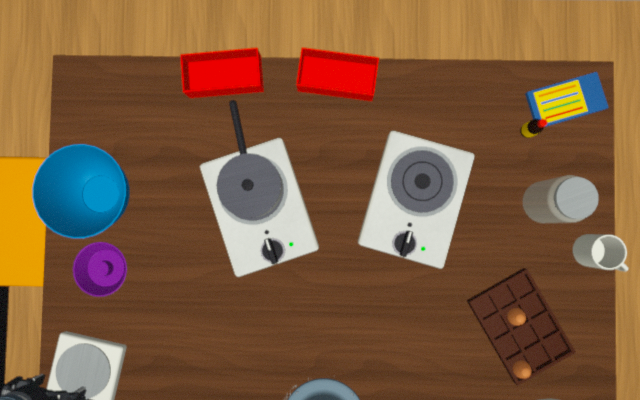

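View pics/side0.png

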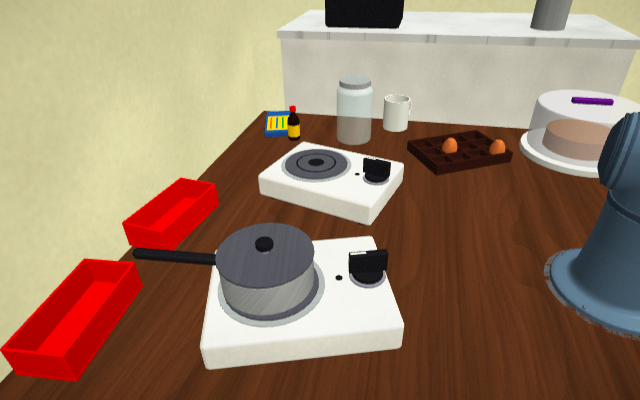

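```bash
cat > h.py <<'E'
import cv2,numpy as np
def ray(d,px,z):
    K=np.array(d["camera_matrix"]);R=cv2.Rodrigues(np.array(d["rvec"]))[0];t=np.ravel(d["tvec"])
    c=-R.T@t; p=np.atleast_2d(np.array(px,float)); v=np.c_[p,np.ones(len(p))]@np.linalg.inv(K).T@R
    return c+v*((z-c[2])/v[:,2])[:,None]
def proj(d,P):
    return cv2.projectPoints(np.array(P,float).reshape(-1,3),np.array(d["rvec"],float),np.array(d["tvec"],float),np.array(d["camera_matrix"],float),None)[0][:,0]
E
python3 - <<'E'
from h import *
d=np.load("top0.npz");f=d["frame"];hsv=cv2.cvtColor(f,cv2.COLOR_RGB2HSV)
m=cv2.inRange(hsv,(0,0,185),(180,40,255)); m[:,:190]=0;m[:,330:]=0;m[:120]=0;m[285:]=0
n,l,s,c=cv2.connectedComponentsWithStats(m);i=1+np.argmax(s[1:,4])
cs,_=cv2.findContours((l==i).astype(np.uint8),0,1);P=ray(d,cs[0][:,0],.07)[:,:2]
r=cv2.minAreaRect(P.astype(np.float32));B=cv2.boxPoints(r);print("box",r,B)
# green dot, black things in front region
g=cv2.inRange(hsv,(45,120,80),(75,255,255));g[:,:190]=0;g[:,330:]=0
print("green",ray(d,np.argwhere(g)[:,::-1].mean(0),.07))
k=cv2.inRange(hsv,(0,0,0),(180,255,70));k[:,:255]=0;k[:,300:]=0;k[:226]=0;k[270:]=0
n,l,s,c=cv2.connectedComponentsWithStats(k)
for i in range(1,n): print(s[i],ray(d,c[i],.07))
print("z",d["z_map"][246:256,266:280].min())
pz=np.argwhere(d["z_map"]>0)
a=cv2.resize(f[220:285,225:335],None,fx=7,fy=7,interpolation=cv2.INTER_CUBIC);cv2.imwrite("pics/c1.png",a[:,:,::-1])
d=np.load("side0.npz");a=cv2.resize(d["frame"][235:305,320:420],None,fx=7,fy=7,interpolation=cv2.INTER_CUBIC);cv2.imwrite("pics/c2.png",a[:,:,::-1])
E
```

```text
box ((0.5442778468132019, 0.1695862114429474), (0.2955840229988098, 0.21646733582019806), 19.577777862548828) [[0.3687625  0.22203958]
 [0.44129765 0.01808674]
 [0.7197932  0.11713284]
 [0.64725804 0.3210857 ]]
green [[0.45326202 0.08656689 0.07      ]]
[266 231   2   2   3] [[0.4818824  0.14790994 0.07      ]]
[263 239  19  24 276] [[0.43381659 0.13108453 0.07      ]]
z 1.2054411
```

View pics/c1.png

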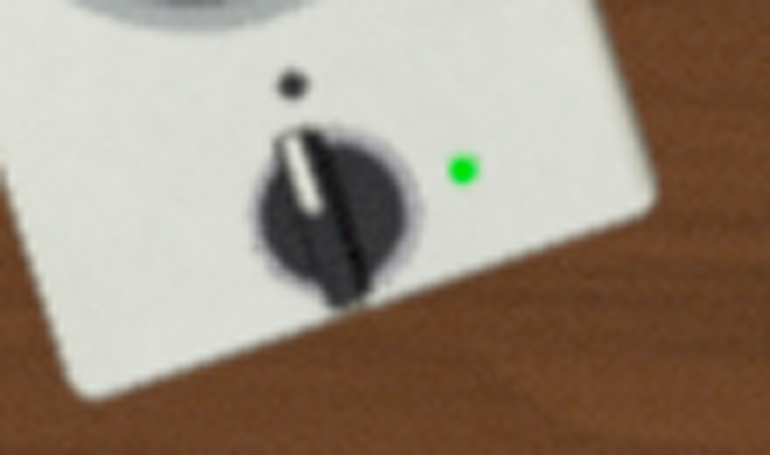

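View pics/c2.png

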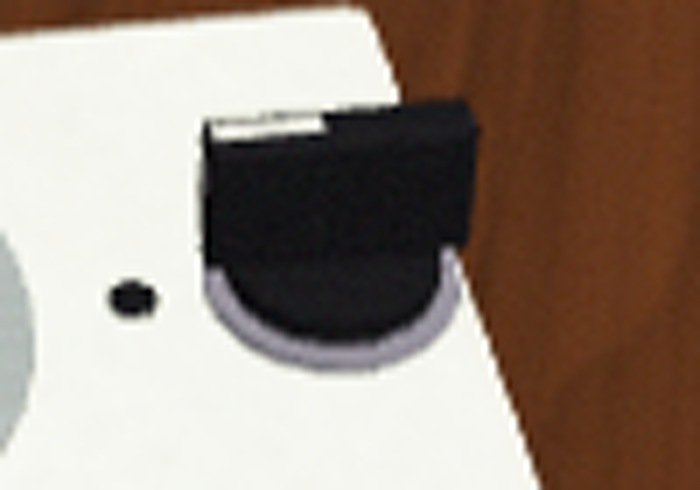

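The top crop shows the pan hotplate's switch: white pointer end up towards the black dot, around (300,140) in the crop, with the green dot to the right at (463,170). The side crop shows the bar square to the plate. The box fit and both dots agree on the axis at about (0.436, 0.131), yaw 19.6°. Next I check IK and approach.

```bash
cat >> h.py <<'E'
from scipy.spatial.transform import Rotation as Rn
def ori(a):
    x=np.array([np.cos(a),np.sin(a),0]);z=np.array([0,0,-1.]);return Rn.from_matrix(np.c_[x,np.cross(z,x),z]).as_rotvec()
A=np.array([.4362,.1311]);Y=np.radians(19.6)
E
python3 - <<'E'
from workcell import env
from h import *
for fl in (0,np.pi):
    for t in (0,45,90,100):
        q=env.ik([*A,.090],ori(Y+fl-np.radians(t))); print(round(fl,1),t,None if q is None else np.round(q,2))
ok=[fl for fl in (0,np.pi) if all(env.ik([*A,.090],ori(Y+fl-np.radians(t))) is not None for t in (0,45,90,95))]
fl=ok[0] if len(ok)==1 else min(ok,key=lambda f:max(abs(env.ik([*A,.09],ori(Y+f-t))[5]) for t in (0,1.57)))
np.save("fl.npy",fl);print("fl",fl)
env.grip(.085)
env.move_ptp([*A,.24],ori(Y+fl))
print(env.move_straight([*A,.13],rate=.12,threshold=8))
d=env.grab_frame("side");cv2.imwrite("pics/s1.png",d["frame"][:,:,::-1]);s=env.observe();print(s["time_s"],s["ee_pos"],s["wrist_force"])
E
```

```text
0 0 [ 0.15  0.2  -0.44  0.93  0.    2.95]
0 45 [ 0.15  0.2  -0.44  0.93  0.   -2.55]
0 90 [ 0.15  0.2  -0.44  0.93  0.   -1.76]
0 100 [ 0.15  0.2  -0.44  0.93  0.   -1.59]
3.1 0 [ 0.15  0.2  -0.44  0.93  0.   -0.19]
3.1 45 [ 0.15  0.2  -0.44  0.93  0.    0.6 ]
3.1 90 [ 0.15  0.2  -0.44  0.93  0.    1.38]
3.1 100 [ 0.15  0.2  -0.44  0.93 -0.    1.56]
fl 3.141592653589793
False
3.2917 [0.43701079 0.13129415 0.13083041] [ 0.09433361  0.86597908 -0.28008086]
```

View pics/s1.png

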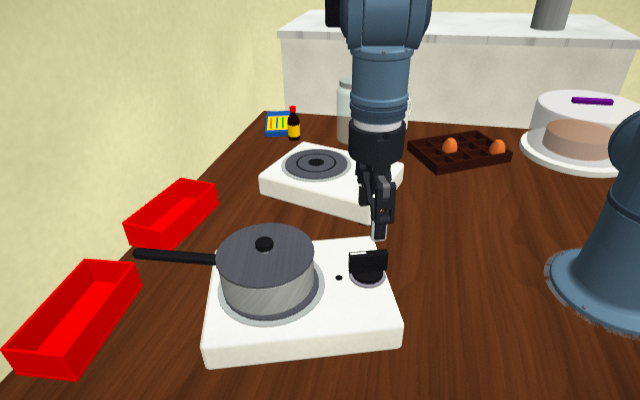

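```bash
python3 - <<'E'
from h import *
d=np.load("side0.npz");v=np.array([-np.sin(Y),np.cos(Y)]);u=np.array([np.cos(Y),np.sin(Y)])
for n,p in dict(tcp=[*A,.13],near=[*(A+.05*v),.144],far=[*(A-.05*v),.144],barback=[*(A+.032*u),.12],barfront=[*(A-.032*u),.12],grip=[*A,.12]).items(): print(n,proj(d,p))
t=np.load("top0.npz")
for n,p in dict(barback=[*(A+.032*u),.12],barfront=[*(A-.032*u),.12]).items(): print(n,(proj(t,p)-[225,220])*7)
E
```

```text
tcp [[369.18948734 246.94884781]]
near [[376.76766488 261.01534802]]
far [[363.29937005 221.74610931]]
barback [[349.41548433 253.46481858]]
barfront [[388.2310698  250.01887295]]
grip [[368.90276394 251.73478913]]
barback [[285.84699714 128.96393444]]
barfront [[344.40698132 306.99407973]]
```

```bash
python3 - <<'E'
from workcell import env
from h import *
s=env.observe();print(s["ee_pos"],s["eef_rot"],ori(Y+np.pi),s["gripper_width"],s["joint_positions"])
for n,(x,y,w,h) in dict(side=(310,150,114,150),top=(205,190,110,85)).items():
    d=env.grab_frame(n);np.savez(n+"1.npz",**d);a=cv2.resize(d["frame"][y:y+h,x:x+w],None,fx=4 if n=="side" else 7,fy=4 if n=="side" else 7);cv2.imwrite(f"pics/z{n}.png",a[:,:,::-1])
a=cv2.imread("pics/zside.png");b=cv2.imread("pics/ztop.png");b=cv2.resize(b,None,fx=.44,fy=.44);o=np.zeros((600,456+b.shape[1],3),np.uint8);o[:,:456]=a;o[:b.shape[0],456:]=b;cv2.imwrite("pics/z.png",o);print(o.shape)
E
```

```text
[0.43701079 0.13129415 0.13083041] [-5.34644586e-01  3.09399673e+00 -2.83569303e-05] [ 0.53472891 -3.09575021 -0.        ] 0.08482528827872193 [ 1.52675651e-01  1.69746249e-01 -3.66592429e-01  1.03271537e+00
  1.40572613e-05 -1.89546052e-01]
(600, 795, 3)
```

View pics/z.png

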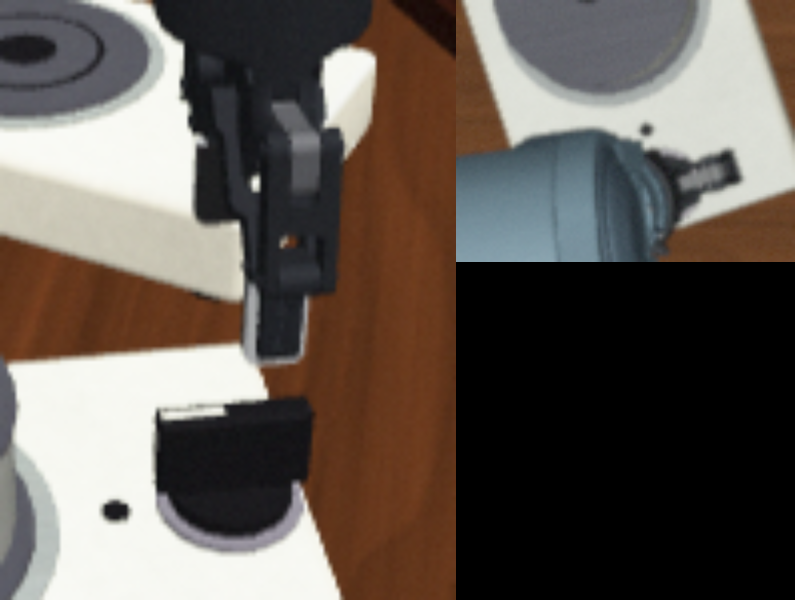

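```bash
python3 - <<'E'
from h import *
def pts(d,cols,rows):
    K=d["camera_matrix"];R=cv2.Rodrigues(d["rvec"])[0];t=np.ravel(d["tvec"])
    for u,v in zip(cols,rows):
        z=float(d["z_map"][v,u]);p=R.T@(z*np.linalg.inv(K)@[u,v,1]-t);print((u,v),np.round(p,3), "local u,v", np.round([(p[:2]-A)@[np.cos(Y),np.sin(Y)],(p[:2]-A)@[-np.sin(Y),np.cos(Y)]],3))
s=np.load("side1.npz");t=np.load("top1.npz")
pts(s,[378,379,379,362,385,369,355,385,368],[238,230,222,202,200,251,254,251,265])
pts(t,[294,290,286,255],[244,246,247,160])
E
```

```text
(378, 238) [0.42  0.185 0.192] local u,v [0.002 0.056]
(379, 230) [0.419 0.186 0.207] local u,v [0.002 0.057]
(379, 222) [0.419 0.205 0.235] local u,v [0.008 0.076]
(362, 202) [0.455 0.095 0.191] local u,v [ 0.006 -0.041]
(385, 200) [0.414 0.196 0.264] local u,v [0.    0.068]
(369, 251) [0.436 0.131 0.121] local u,v [-0. -0.]
(355, 254) [0.457 0.142 0.121] local u,v [0.024 0.003]
(385, 251) [0.411 0.124 0.12 ] local u,v [-0.026  0.002]
(368, 265) [0.435 0.141 0.1  ] local u,v [0.003 0.009]
(294, 244) [0.459 0.062 0.26 ] local u,v [-0.001 -0.072]
(290, 246) [0.456 0.069 0.285] local u,v [-0.002 -0.066]
(286, 247) [0.454 0.077 0.284] local u,v [-0.002 -0.057]
(255, 160) [0.652 0.169 0.143] local u,v [ 0.216 -0.037]
```

The side view puts the near fingertip at (378,240), about 4 cm higher than the reported TCP implies. I shut the fingers in free air and measure the real tip.

```bash
python3 - <<'E'
from workcell import env
from h import *
env.grip(0)
d=env.grab_frame("side");np.savez("side2.npz",**d);s=env.observe();print(s["time_s"],s["ee_pos"],s["gripper_width"])
K=d["camera_matrix"];R=cv2.Rodrigues(np.array(d["rvec"]))[0];t=np.ravel(d["tvec"])
v,u=np.mgrid[:400,:640];z=d["z_map"];P=(np.stack([u,v,np.ones_like(u)],-1)*z[...,None])@np.linalg.inv(K).T-t
P=P@R; W=P
m=(z>0)&(np.hypot(W[...,0]-A[0],W[...,1]-A[1])<.06)&(W[...,2]>.126)
q=W[m];o=np.argsort(q[:,2])[:12]
print(np.round(q[o],3)); print(np.c_[u[m],v[m]][o])
print("tcp pix",proj(d,s["ee_pos"]))
cv2.imwrite("pics/shut.png",cv2.resize(d["frame"][130:290,290:440],None,fx=3.7,fy=3.7)[:,:,::-1])
E
```

```text
4.2083 [0.43618591 0.13109256 0.12998773] -0.00017523751536093838
[[0.439 0.14  0.168]
 [0.44  0.14  0.168]
 [0.437 0.14  0.169]
 [0.428 0.136 0.169]
 [0.425 0.135 0.169]
 [0.434 0.137 0.169]
 [0.427 0.136 0.169]
 [0.437 0.138 0.169]
 [0.433 0.137 0.169]
 [0.43  0.137 0.17 ]
 [0.436 0.139 0.17 ]
 [0.431 0.138 0.17 ]]
[[368 231]
 [367 231]
 [369 231]
 [375 230]
 [377 230]
 [371 230]
 [376 230]
 [369 230]
 [372 230]
 [374 230]
 [370 230]
 [373 230]]
tcp pix [[369.19847483 246.95301776]]
```

View pics/shut.png

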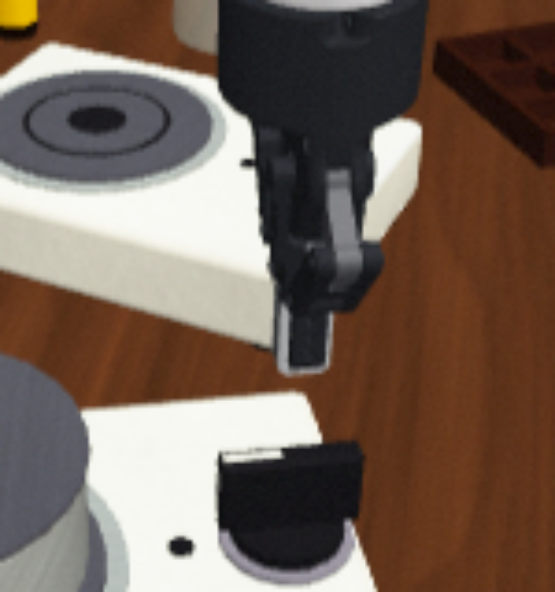

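The shut fingertip at about (372,230) is really at z ≈ 0.168, while the reported TCP z is 0.130. That is a 38 mm tool offset along z, with xy fine. I confirm it with a gentle touch on the bar top, which is at z = 0.120.

```bash
python3 - <<'E'
from workcell import env
from h import *
r=env.move_straight([*A,.072],rate=.04,threshold=4)
s=env.observe();print(r,s["time_s"],s["ee_pos"],s["wrist_force"],s["ft_torque"])
E
```

```text
True 5.2917 [0.43597507 0.1310524  0.08270023] [-0.49218155 -0.16318964  6.81701355] [0.01426742 0.1798939  0.02700061]
```

Contact came at reported z = 0.083, so the offset is −0.037 m. Now I raise, open, descend with the correction, and grip.

```bash
python3 - <<'E'
from workcell import env
from h import *
o=ori(Y+np.pi)
env.move_straight([*A,.105],rate=.1)
env.grip(.06)
r=env.move_straight([*A,.053],rate=.08,threshold=8)
s=env.observe();print(r,s["time_s"],s["ee_pos"],s["wrist_force"])
if not r:
    env.grip(0,30)
    s=env.observe();print(s["time_s"],s["ee_pos"],s["gripper_width"],s["finger_force"],s["wrist_force"],s["ft_torque"],s["joint_positions"])
E
```

```text
False 7.075 [0.43654649 0.13116809 0.05331185] [ 0.16650457 -0.46966501 -0.9791429 ]
7.55 [0.43615121 0.13250805 0.05354201] 0.013378399566035929 32.80477523803711 [-3.10235415  4.54493932  3.30250637] [0.77936028 0.3568785  0.08359999] [ 0.15329938  0.24107238 -0.49467368  0.83683965  0.00302861 -0.18967097]
```

```bash
python3 - <<'E'
from workcell import env
from h import *
C=A+.002*np.array([-np.sin(Y),np.cos(Y)])
for t in (0,20,40,60,75,89):
    env.move_ptp([*C,.053],ori(Y+np.pi-np.radians(t)))
    s=env.observe();print(t,s["time_s"],np.round(s["ee_pos"],4),round(s["joint_positions"][5],3),round(s["gripper_width"],4),np.round(s["wrist_force"],1),np.round(s["ft_torque"],2))
    if np.linalg.norm(s["wrist_force"])>50: break
E
```

```text
0 7.8 [0.4362 0.1325 0.0535] -0.185 0.0136 [ 0.1 -2.3  5.7] [-0.49  0.08  0.17]
20 8.225 [0.4361 0.1331 0.0535] 0.164 0.0135 [-2.  -0.   5.7] [-0.09  0.22  0.05]
40 8.65 [0.4362 0.1337 0.0535] 0.513 0.0136 [-0.6  1.3  5.9] [ 0.2  0.2 -0. ]
60 9.075 [0.4364 0.1341 0.0535] 0.86 0.0133 [0.4 5.4 5.1] [ 0.87 -0.05 -0.13]
75 9.4333 [0.4368 0.1345 0.0536] 1.122 0.0136 [1.6 6.7 4.6] [ 1.08 -0.1  -0.13]
89 9.775 [0.4372 0.1347 0.0536] 1.366 0.0134 [2.  5.5 3.6] [ 1.13 -0.33 -0.16]
```

The handle turned smoothly. Now I release, retreat and look.

```bash
python3 - <<'E'
from workcell import env
from h import *
p=env.observe()["ee_pos"]
env.grip(.05)
env.move_straight([p[0],p[1],.20],rate=.15)
env.move_ptp([.25,.42,.25],ori(Y+np.pi-1))
t=env.grab_frame("top");s=env.grab_frame("side");np.savez("top3.npz",**t)
a=cv2.resize(t["frame"][130:285,190:480],None,fx=2.7,fy=2.7,interpolation=cv2.INTER_CUBIC)
cv2.imwrite("pics/end.png",a[:,:,::-1]);o=env.observe();print(o["time_s"],o["wrist_force"],a.shape)
E
```

```text
12.75 [-0.63152639 -0.04852351 -0.07222815] (418, 783, 3)
```

View pics/end.png

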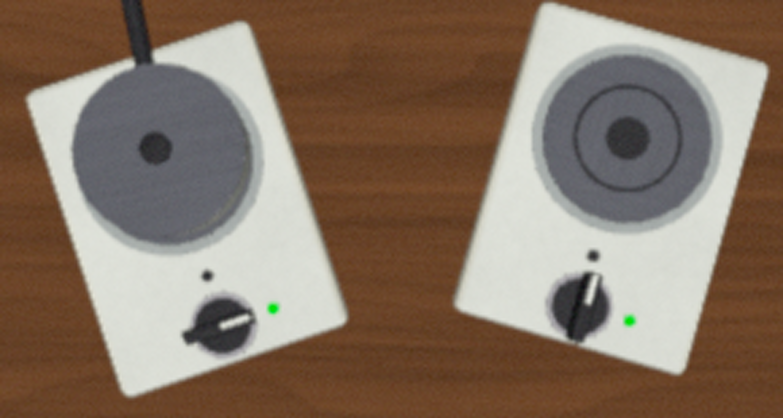

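The pan hotplate's pointer (235,322) now aims at its green dot (273,308). The other hotplate's pointer is still at its black dot, the pan has not moved, and the arm is clear.

```bash
python3 -c "
from workcell import env
print(env.finish_job())"
```

```text
the job is handed in; nothing more can be done
None
```

The hotplate under the saucepan is switched on, with its handle at the green mark and released; the other hotplate is still off, the saucepan has not moved, and the job was handed in at about 13 s of the 32 s allowed.

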